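# Weathering paints racked from light to dark

### The job

Put the four loose paint pots into the rack's empty compartments, one in each, so that the whole row runs in order of shade from the white pot at one end to the black pot at the other, each pot lighter than the next one towards the black. Keep the pots upright, set them down rather than dropping them, leave the white and black pots in their end places, and do not disturb the steel block, the spring clamp or the glue bottle. Finish with every pot standing flat in its compartment, let go.

Things in the scene. Friction and masses are not known exactly. Their poses are not given: they have to be found in the camera images.
- rack: paint rack: a brown MDF tray fixed to the bench, 376 mm long (y) by 66 mm deep (x), origin at the centre of its underside. Six compartments in a row, centres on its y axis at -155, -93, -31, 31, 93, 155 mm; each 58 x 58 mm inside, floor 6 mm above the bench, walls 4 mm thick with tops 16 mm above the bench. The end ones hold the white and black pots, the four between start empty.
- pot_white: closed round paint pot standing upright, 58 mm tall: jar 40 mm in diameter, above 41 mm height a screw lid 42 mm in diameter, both white; it stands loose in one end compartment of the rack (which end changes); pale label band round the lower jar; 60 to 130 g. Origin at the centre of its underside.
- pot_black: closed round paint pot standing upright, 58 mm tall: jar 40 mm in diameter, above 41 mm height a screw lid 42 mm in diameter, both black; it stands loose in the other end compartment of the rack; pale label band round the lower jar; 60 to 130 g. Origin at the centre of its underside.
- pot_sand: closed round paint pot standing upright, 58 mm tall: jar 40 mm in diameter, above 41 mm height a screw lid 42 mm in diameter, both pale sand, the lightest of the four brown-toned shades; pale label band round the lower jar; 60 to 130 g. Origin at the centre of its underside. At the start it stands on the bench between the robot and the rack.
- pot_ochre: closed round paint pot standing upright, 58 mm tall: jar 40 mm in diameter, above 41 mm height a screw lid 42 mm in diameter, both ochre, a mid yellow-brown, the second lightest of the four; pale label band round the lower jar; 60 to 130 g. Origin at the centre of its underside. At the start it stands on the bench between the robot and the rack.
- pot_rust: closed round paint pot standing upright, 58 mm tall: jar 40 mm in diameter, above 41 mm height a screw lid 42 mm in diameter, both rust red-brown, the second darkest of the four; pale label band round the lower jar; 60 to 130 g. Origin at the centre of its underside. At the start it stands on the bench between the robot and the rack.
- pot_umber: closed round paint pot standing upright, 58 mm tall: jar 40 mm in diameter, above 41 mm height a screw lid 42 mm in diameter, both very dark brown, the darkest of the four but browner than the black; pale label band round the lower jar; 60 to 130 g. Origin at the centre of its underside. At the start it stands on the bench between the robot and the rack.
- block: a loose steel set-up block with a grid of dark holes in its top, 76 mm (x) by 51 mm (y) by 25 mm high, lying among the pots. Origin at the centre of its underside.
- clamp: a loose black spring clamp with orange jaw tips lying on its side among the pots, 22 mm high; its handles reach 88 mm to its -x side (about 64 mm wide over both there), its jaws 54 mm to its +x side. Origin on the bench, 5 mm ahead of its pivot.
- glue: a loose white glue bottle with a blue label and red nozzle, 54 mm in diameter, 145 mm tall, standing to the left beyond the pots. Origin at the centre of its underside.

How it is judged:
At the end, for the whole second after the job is handed in: All six pots stand upright (within 0.1 rad) on the rack's floor, each within 14 mm of the middle of its own compartment along and across the rack, in the order white, sand, ochre, rust, umber, black from the white pot's end, at rest and let go (x of pot_white in the frame of rack between -0.014 and 0.014 m and z of each of pot_white, pot_sand, pot_ochre, pot_rust, pot_umber, pot_black in the frame of rack below 0.01 m and angle between each of pot_white, pot_sand, pot_ochre, pot_rust, pot_umber, pot_black's own z axis and vertical below 0.1 rad and linear speed of each of pot_white, pot_sand, pot_ochre, pot_rust, pot_umber, pot_black below 0.02 m/s and contact force between each of pot_white, pot_sand, pot_ochre, pot_rust, pot_umber, pot_black and the fingers below 0.05 N and x of pot_sand in the frame of rack between -0.014 and 0.014 m and x of pot_ochre in the frame of rack between -0.014 and 0.014 m and x of pot_rust in the frame of rack between -0.014 and 0.014 m and x of pot_umber in the frame of rack between -0.014 and 0.014 m and x of pot_black in the frame of rack between -0.014 and 0.014 m and ((y of pot_white in the frame of rack between -0.169 and -0.141 m and y of pot_sand in the frame of rack between -0.107 and -0.079 m and y of pot_ochre in the frame of rack between -0.045 and -0.017 m and y of pot_rust in the frame of rack between 0.017 and 0.045 m and y of pot_umber in the frame of rack between 0.079 and 0.107 m and y of pot_black in the frame of rack between 0.141 and 0.169 m) or (y of pot_black in the frame of rack between -0.169 and -0.141 m and y of pot_umber in the frame of rack between -0.107 and -0.079 m and y of pot_rust in the frame of rack between -0.045 and -0.017 m and y of pot_ochre in the frame of rack between 0.017 and 0.045 m and y of pot_sand in the frame of rack between 0.079 and 0.107 m and y of pot_white in the frame of rack between 0.141 and 0.169 m))); the robot touches nothing.
It fails at once if a paint pot is tipped over (leans more than about 35 degrees) (angle between any of pot_white, pot_sand, pot_ochre, pot_rust, pot_umber, pot_black's own z axis and vertical above 0.6 rad).
It fails at once if a paint pot is dropped or thrown (moves faster than 0.7 m/s with no finger on it, a fall of about 25 mm) ((linear speed of pot_sand above 0.7 m/s and contact force between pot_sand and the fingers below 0.02 N) or (linear speed of pot_ochre above 0.7 m/s and contact force between pot_ochre and the fingers below 0.02 N) or (linear speed of pot_rust above 0.7 m/s and contact force between pot_rust and the fingers below 0.02 N) or (linear speed of pot_umber above 0.7 m/s and contact force between pot_umber and the fingers below 0.02 N)).
It fails at once if the white or the black pot is taken away from its place (moved more than 30 mm) (distance of any of pot_white, pot_black from where it was at the start of the episode above 0.03 m).
It fails at once if the steel block, the clamp or the glue bottle is pushed away or knocked over (moved more than 30 mm, or the bottle leans) (distance of any of block, clamp, glue from where it was at the start of the episode above 0.03 m or angle between glue's own z axis and vertical above 0.5 rad).
It also fails if it takes over 90 s, if anything falls off the work surface, if the arm or the gripper's body presses on something with over 40 N, if the wrist force passes 120 N, or if a joint passes its speed limit or range.

### The arm

A 6-joint arm with a two-finger parallel gripper is mounted at the origin on the work surface. World frame = base frame: x ahead of the robot, y to its left, z up, the work surface at z = 0. Lengths are in m, angles in rad, forces in N, time in s.
With the tool pointing down it reaches from about 0.375 to 0.825 m from the base axis. Payload 5.5 kg.
Tool frame: the origin (TCP) lies midway between the tips of the shut fingers; the grasp point (between the pads) lies 19 mm behind it; z points along the fingers, y is the line along which they close (so a half turn about z gives the same grasp; the last joint's range is limited). The gripper opens to 85 mm and grips with 20 to 120 N. Pads are 22 mm wide; open, the fingers measure 114 mm over their backs; the gripper's body (76 mm by 85 mm) begins 54 mm behind the grasp point. The pads swing forward as they close: fully open they stand 13 mm farther back than shut.
Start: joints at [-1.272, 0.314, -0.047, 1.21, 0, 1.571], TCP at [0.177, -0.573, 0.231] pointing down, gripper open.
Joint ranges: [-2.67, 2.67], [-0.69, 1.73], [-1.03, 1.25], [-2.08, 2.16], [-1.42, 1.45], [-3.14, 3.14]. Speed limits (rad/s): [2.39, 2.39, 3.01, 3.14, 3.14, 3.14].

### API

Orientations are given as [roll, pitch, yaw] about the fixed x, y, z axes, in that order (R = Rz(yaw) Ry(pitch) Rx(roll)).
In Python, from rig import state, vision, finish_job gives the robot as it stands. The module is installed in compiled form; this text tells all that it offers.
- The arm moves only by the shell command python3 -m jog 'ROWS' [FORCE]. ROWS is JSON, a list of rows, each an object with "dp": the shift along the tool's x, y, z in mm, a list of three; "turn": the turn about the tool's z in degrees; "fingers": the gripper command: -1 is shut, 1 is fully open, values between are in proportion. In form: [{"dp": [tx, ty, tz], "turn": turn, "fingers": fingers}, ...]. A call has 1 to 10 rows; each row shifts and turns the commanded pose from where the row before left it, along the tool's axes as they then stand; what a row does not reach is not made up. A row lasts 1/12 s, in which the tool goes at most 41.7 mm and 7.16 degrees, less where a joint would pass 70% of its speed; a pose out of reach is approached as far as the arm can. A call is refused whole if a number of a shift passes 41.7 or a number of a turn 7.16, either way. A call with a gripper value outside its range is refused whole. The fingers move at their own pace and stop on an object; FORCE is the grip in N (left out, the last holds). Time passes only in rows, so rows that do not move let the fingers close. It gives the time, the measured TCP pose, the force, the opening and the grip force at its end, in the units of the state.
- state(): the state, without advancing time (a new reading comes with each control period).
- vision.capture(name): name is "side" or "top" or "wrist"; returns a dict with "frame" (480x640x3 uint8, red, green, blue), "range_z" (480x640 float32, m along the optical axis (not along the pixel's ray), 0 where there is no reading), "mtx" (3x3 intrinsics, pixels), "origin" and "attitude" of the camera in the world. Camera axes: x right, y up, looking along -z (the intrinsics and any distortion apply to the point x, -y, -z); pixel columns grow to the right and rows downward; lengths in m; the calibration is good to about 2 mm. A picture is of the moment at which its call begins.
- finish_job(): hands the job in; it is judged then, once.
The state is a dict: "clock": time; "joints": joint angles; "qvel": joint speeds; "joint_torque": joint torques, N m; "position": TCP position; "tcp_rot": TCP orientation; "ft_force": force on the tool from outside, world axes, zero at the start; "torque": the same for the moment, N m; "width": opening from 0.0 (shut) to 1.0 (fully open); "finger_force": force on a finger pad.
Only numpy, scipy, OpenCV 4.12 (cv2) and the standard library are available. Lean on these libraries where they do the work, as an engineer would, in place of code of your own. Each camera call takes 0.05 s, during which the arm holds its last target. There are 200 camera calls.

## Working session

There is one attempt and no reset: what is moved stays moved. The work goes in short steps, Python scripts to look and compute and a shell command to move; the robot and the scene stay as the last step left them, time stands still between calls to the robot, and variables do not carry over. Pictures are saved under pics/ and viewed, at most 14 in all, crops included, and the job is handed in when it is done.

```bash
mkdir -p pics; cat > h.py <<'E'
import numpy as np, cv2
from rig import state, vision, finish_job
def cap(n, save=None):
    c=vision.capture(n)
    if save: cv2.imwrite('pics/'+save, cv2.cvtColor(c['frame'],cv2.COLOR_RGB2BGR))
    return c
def world(c):
    K=np.array(c['mtx']); z=c['range_z']; v,u=np.mgrid[0:480,0:640]
    p=np.stack([(u-K[0,2])/K[0,0]*z, -(v-K[1,2])/K[1,1]*z, -z],-1)
    A=np.array(c['attitude'],float)
    if A.shape!=(3,3):
        from scipy.spatial.transform import Rotation as R
        A=R.from_euler('xyz',A).as_matrix()
    w=p@A.T+np.array(c['origin']); w[z==0]=np.nan
    return w
E
python3 - <<'E'
from h import *
s=state();print(s)
c=cap('top','top1.png');print(c['mtx'],c['origin'],c['attitude'])
np.savez('top1.npz',w=world(c),f=c['frame'])
c=cap('side','side1.png');print(c['mtx'],c['origin'],c['attitude'])
E
```

```text
{'clock': 0.0, 'joints': array([-1.27199212e+00,  3.14251635e-01, -4.80818653e-02,  1.21020971e+00,
        6.76617245e-06,  1.57077856e+00]), 'qvel': array([-0.00089793,  0.00190267, -0.00116827,  0.00034416,  0.00019388,
        0.00073606]), 'joint_torque': array([ 2.09174023e-04, -5.39587605e+01,  3.39751482e+01,  1.90110627e-02,
       -2.67664154e-04, -1.31244451e-05]), 'position': array([ 0.17645592, -0.57285192,  0.230418  ]), 'tcp_rot': array([-3.13984577e+00, -6.79720542e-06,  2.98821966e-01]), 'ft_force': array([-1.10478934, -0.26138212, -0.15092076]), 'torque': array([-0.00860558, -0.03895309,  0.05742405]), 'finger_force': 0.0, 'width': 0.9978779218385776}
[[435.60452804   0.         318.997529  ]
 [  0.         435.60452804 241.00714456]
 [  0.           0.           1.        ]] [0.36007271 0.06366555 0.98576145] [ 0.2093623   0.00290547 -1.48597745]
[[474.12945286   0.         319.02160038]
 [  0.         474.12945286 240.89653064]
 [  0.           0.           1.        ]] [-0.05016152  0.77500733  0.7054153 ] [ 0.93049611  0.00349257 -2.42780023]
```

View pics/top1.png

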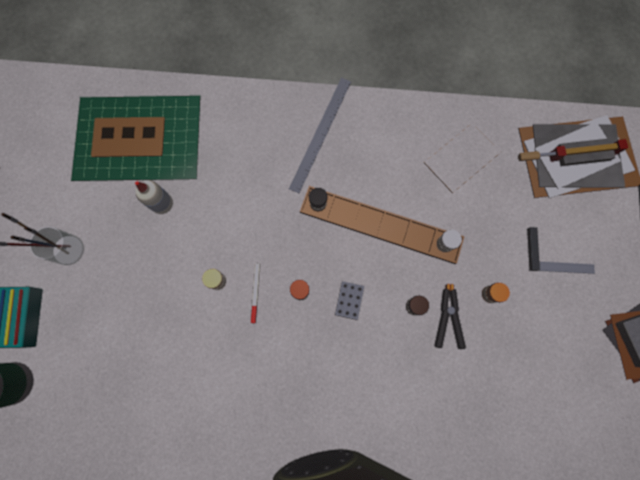

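The top view shows sand (213,279), rust (299,290), umber (418,305) and ochre (498,292). Black is in the rack's left end (318,198) and white in the right end (452,240). The block is at (350,300), the clamp at (450,315) and the glue at (152,195).

```bash
python3 - <<'E'
from h import *
d=np.load('top1.npz');w=d['w'];f=d['f']
print('bench z',np.nanmedian(w[380:420,200:260,2]))
P={}
for n,(u,v) in dict(sand=(213,279),rust=(299,290),umber=(418,305),ochre=(498,292),black=(318,198),white=(452,240),block=(350,300),clamp=(450,318),glue=(152,195)).items():
    s=w[v-28:v+29,u-28:u+29].reshape(-1,3); s=s[np.isfinite(s[:,2])]
    if n in('block','clamp'): t=s[(s[:,2]>.012)&(s[:,2]<.045)]
    elif n=='glue': t=s[s[:,2]>.03]
    else:
        zt=np.percentile(s[:,2],98); t=s[s[:,2]>zt-.006]
    c,r=cv2.minEnclosingCircle((t[:,:2]*1000).astype(np.float32))
    P[n]=np.array(c); print(n,'circ',np.round(c,1),'r',round(r,1),'med',np.round(np.median(t,0)*1000,1),len(t),np.round(t.min(0)*1000),np.round(t.max(0)*1000))
# rack: brown pixels at rim height
m=(w[...,2]>.011)&(w[...,2]<.022); m[:180]=0;m[270:]=0;m[:,:295]=0;m[:,470:]=0
rc=cv2.minAreaRect((w[m][:,:2]*1000).astype(np.float32));print('rack',rc, cv2.boxPoints(rc))
v=P['black']-P['white'];print('rack dir deg',np.degrees(np.arctan2(v[1],v[0])),np.hypot(*v),(P['black']+P['white'])/2)
m=(w[...,2]>.003)&(w[...,2]<.03); m[:180]=0;m[270:]=0;m[:,:290]=0;m[:,475:]=0
rc=cv2.minAreaRect((w[m][:,:2]*1000).astype(np.float32));print('rack all',rc)
E
```

```text
bench z -0.000981728359199907
sand circ [455.6 307.4] r 21.5 med [455.3 306.5  57.1] 302 [435. 286.  53.] [477. 326.  62.]
rust circ [448.1 117.4] r 21.4 med [447.6 117.5  57. ] 302 [427.  97.  53.] [468. 138.  63.]
umber circ [ 436.  -138.1] r 21.1 med [ 435.8 -138.2   57.1] 315 [ 416. -159.   53.] [ 456. -118.   61.]
ochre circ [ 478.2 -307.4] r 21.4 med [ 477.6 -306.6   57. ] 317 [ 457. -329.   52.] [ 498. -287.   61.]
black circ [656.  96.] r 21.5 med [654.9  95.5  63.2] 270 [635.  76.  59.] [676. 116.  68.]
white circ [ 583.6 -201.5] r 21.5 med [ 582.9 -201.4   63. ] 298 [ 562. -221.   59.] [ 605. -181.   69.]
block circ [436.1   7.4] r 44.8 med [435.6   7.2  24.5] 816 [396. -22.  14.] [476.  37.  31.]
clamp circ [ 415.  -210.9] r 65.3 med [ 414.  -212.5   20.7] 846 [ 355. -247.   12.] [ 479. -185.   28.]
glue circ [625.9 461. ] r 27.4 med [618.9 450.8  93.3] 768 [599. 435.  30.] [653. 485. 146.]
rack ((617.3814086914062, -53.295196533203125), (376.0163269042969, 67.55445098876953), 75.82999420166016) [[ 538.60754 -227.31429]
 [ 604.10657 -243.85161]
 [ 696.1553   120.72389]
 [ 630.65625  137.26122]]
rack dir deg 76.32366857536415 306.11003118840864 [619.80844116 -52.73714828]
rack all ((622.986572265625, -59.2822265625), (212.98834228515625, 430.4530944824219), 5.282736778259277)
```

```bash
python3 - <<'E'
import cv2
i=cv2.imread('pics/top1.png')[170:360,190:530];cv2.imwrite('pics/top1c.png',cv2.resize(i,(790,441),interpolation=2))
E
```

```text
(no output)
```

View pics/top1c.png

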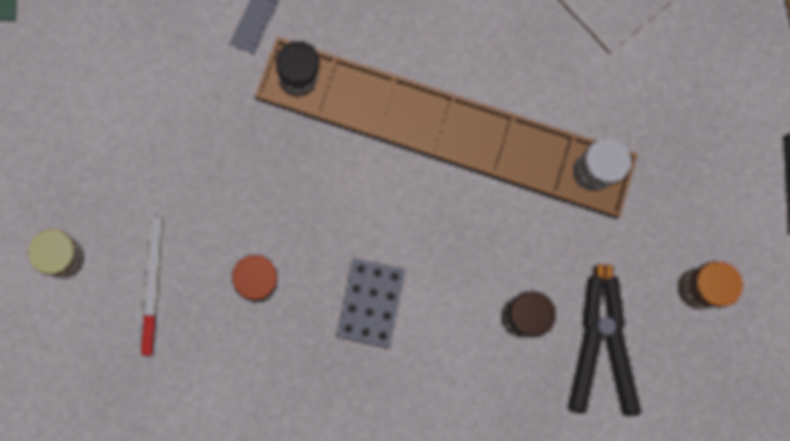

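The heights check out: lids at 57 mm on the bench and 63 mm in the rack, and the rack measures 376x67 mm. The rack centre is (617,-53) with yaw -14.2°. I'll align tool y with rack x (tool yaw 75.83°) so the fingers close across the rack. White is at rack -y.

```bash
cat >> h.py <<'E'
from scipy.spatial.transform import Rotation as Rot
def to(name_or_xyz):
    """mm shift in tool axes from measured TCP to target xyz (mm)"""
    s=state(); R=Rot.from_euler('xyz',s['tcp_rot']).as_matrix()
    d=R.T@(np.array(name_or_xyz,float)-1000*s['position'])
    print('pos',np.round(1000*s['position'],1),'yaw',round(np.degrees(s['tcp_rot'][2]),2),'go',np.round(d,1),'F',np.round(s['ft_force'],1),'w',round(s['width'],3),'ff',round(s['finger_force'],1))
RC=np.array([617.4,-53.3]); RY=np.array([.2449,.9695])
def slot(y): return RC+RY*y
E
python3 -m jog '[{"dp":[0,0,0],"turn":-6.52,"fingers":1},{"dp":[0,0,0],"turn":-6.52,"fingers":1},{"dp":[0,0,0],"turn":-6.52,"fingers":1},{"dp":[0,0,0],"turn":-6.52,"fingers":1},{"dp":[0,0,0],"turn":-6.52,"fingers":1},{"dp":[0,0,0],"turn":-6.52,"fingers":1},{"dp":[0,0,0],"turn":-6.52,"fingers":1},{"dp":[0,0,0],"turn":-6.52,"fingers":1},{"dp":[0,0,0],"turn":-6.52,"fingers":1},{"dp":[0,0,0],"turn":0,"fingers":1}]' 40
python3 -c "
from h import *
to([478,-307,130])"
```

```text
clock: 0.93
position: [0.1765, -0.5731, 0.2308]
tcp_rot: [-3.141, -0.001, 1.326]
ft_force: [-0.0, -0.5, -0.8]
width: 1.0
finger_force: 0.0
pos [ 176.5 -573.1  230.8] yaw 75.96 go [331.2 227.9 101. ] F [-0.  -0.5 -0.8] w 1.0 ff 0.0
```

```bash
python3 -m jog '[{"dp":[33,22.8,10],"turn":0,"fingers":1},{"dp":[33,22.8,10],"turn":0,"fingers":1},{"dp":[33,22.8,10],"turn":0,"fingers":1},{"dp":[33,22.8,10],"turn":0,"fingers":1},{"dp":[33,22.8,10],"turn":0,"fingers":1},{"dp":[33,22.8,10],"turn":0,"fingers":1},{"dp":[33,22.8,10],"turn":0,"fingers":1},{"dp":[33,22.8,10],"turn":0,"fingers":1},{"dp":[33,22.8,10],"turn":0,"fingers":1},{"dp":[0,0,0],"turn":0,"fingers":1}]' 40
python3 - <<'E'
from h import *
to([478,-307,110])
c=cap('wrist','w1.png');w=world(c)
print(c['origin'],c['attitude'])
E
```

```text
clock: 1.77
position: [0.452, -0.3305, 0.1392]
tcp_rot: [-3.141, -0.004, 1.326]
ft_force: [-0.5, -0.7, 0.1]
width: 1.001
finger_force: 0.0
pos [ 452.  -330.5  139.2] yaw 76.0 go [29.  19.6 29.3] F [-0.5 -0.7  0.1] w 1.001 ff 0.0
[ 0.47173577 -0.25238484  0.28212481] [-0.31418902 -0.00032528 -0.24460867]
```

View pics/w1.png

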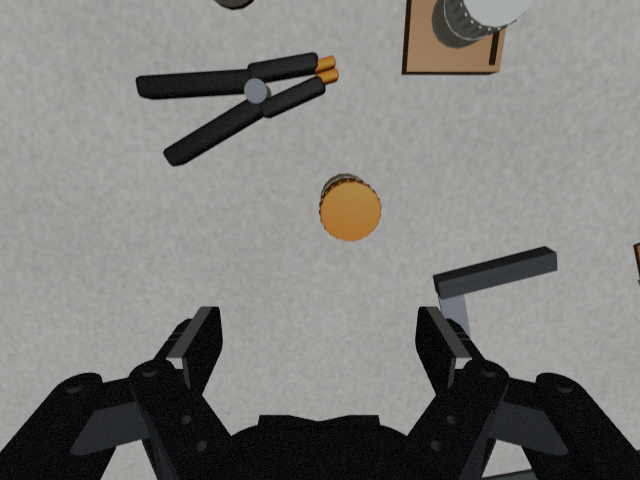

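The wrist view shows the ochre lid centred at (350,210), the clamp well to its left and the fingers at the bottom. The gripper is across the right axis. I'll refine the pot position from here.

```bash
cat >> h.py <<'E'
def pot(xy,cam='wrist',r=35,save=None):
    c=cap(cam,save); w=world(c).reshape(-1,3); w=w[np.isfinite(w[:,2])]
    t=w[(np.hypot(*(1000*w[:,:2]-np.array(xy)).T)<r)&(w[:,2]>.045)&(w[:,2]<.075)]
    zt=np.median(t[:,2]); t=t[abs(t[:,2]-zt)<.004]
    c,rr=cv2.minEnclosingCircle((t[:,:2]*1000).astype(np.float32))
    print('pot',np.round(c,1),'r',round(rr,1),'top',round(1000*zt,1),len(t)); return np.array(c)
E
python3 - <<'E'
from h import *
c=pot([478,-307])
to([*c,120])
E
```

```text
pot [ 480.2 -307.6] r 21.7 top 58.0 2937
pos [ 448.9 -334.3  140.5] yaw 75.85 go [33.5 23.9 20.5] F [-0.9 -0.2  1.1] w 1.001 ff 0.0
```

```bash
python3 -m jog '[{"dp":[16.7,12,10],"turn":0,"fingers":1},{"dp":[16.7,12,10],"turn":0,"fingers":1},{"dp":[0,0,20],"turn":0,"fingers":1},{"dp":[0,0,20],"turn":0,"fingers":1},{"dp":[0,0,20],"turn":0,"fingers":1},{"dp":[0,0,15],"turn":0,"fingers":1},{"dp":[0,0,10],"turn":0,"fingers":1},{"dp":[0,0,8],"turn":0,"fingers":1},{"dp":[0,0,0],"turn":0,"fingers":1},{"dp":[0,0,0],"turn":0,"fingers":1}]' 40
python3 -c "
from h import *
to([480,-307.6,27])"
```

```text
clock: 2.7
position: [0.4796, -0.31, 0.0286]
tcp_rot: [-3.142, 0.0, 1.322]
ft_force: [0.1, -0.3, 0.1]
width: 1.003
finger_force: 0.0
pos [ 479.6 -310.    28.6] yaw 75.72 go [ 2.4 -0.2  1.6] F [ 0.1 -0.3  0.1] w 1.003 ff 0.0
```

```bash
python3 -m jog '[{"dp":[2,0,1],"turn":0,"fingers":0.4},{"dp":[0,0,0],"turn":0,"fingers":0.15},{"dp":[0,0,0],"turn":0,"fingers":0},{"dp":[0,0,0],"turn":0,"fingers":-0.5},{"dp":[0,0,0],"turn":0,"fingers":-0.5},{"dp":[0,0,0],"turn":0,"fingers":-0.5},{"dp":[0,0,0],"turn":0,"fingers":-0.5},{"dp":[0,0,0],"turn":0,"fingers":-0.5},{"dp":[0,0,0],"turn":0,"fingers":-0.5},{"dp":[0,0,0],"turn":0,"fingers":-0.5}]' 40
python3 -c "
from h import *
to([480,-307.6,27]); print(slot(-31))"
```

```text
clock: 3.53
position: [0.4809, -0.3076, 0.0281]
tcp_rot: [3.141, 0.0, 1.323]
ft_force: [-0.9, 0.6, 6.5]
width: 0.475
finger_force: 40.0
pos [ 480.9 -307.6   28.1] yaw 75.81 go [-0.2 -0.8  1.1] F [-0.9  0.6  6.5] w 0.475 ff 40.0
[609.8081 -83.3545]
```

```bash
python3 -m jog '[{"dp":[0,0,-4],"turn":0,"fingers":-0.5},{"dp":[0,0,-8],"turn":0,"fingers":-0.5},{"dp":[0,0,-14],"turn":0,"fingers":-0.5},{"dp":[0,0,-16],"turn":0,"fingers":-0.5},{"dp":[0,0,-16],"turn":0,"fingers":-0.5},{"dp":[0,0,-14],"turn":0,"fingers":-0.5},{"dp":[0,0,-8],"turn":0,"fingers":-0.5},{"dp":[0,0,-4],"turn":0,"fingers":-0.5},{"dp":[0,0,0],"turn":0,"fingers":-0.5},{"dp":[0,0,0],"turn":0,"fingers":-0.5}]' 40
python3 - <<'E'
from h import *
to([*slot(-31),112])
cap('wrist','w2.png')
E
```

```text
clock: 4.37
position: [0.4801, -0.3072, 0.1109]
tcp_rot: [-3.141, -0.0, 1.323]
ft_force: [-1.2, -0.3, -1.3]
width: 0.475
finger_force: 40.5
pos [ 480.1 -307.2  110.9] yaw 75.8 go [248.8  70.8  -1.1] F [-1.2 -0.3 -1.3] w 0.475 ff 40.5
```

View pics/w2.png

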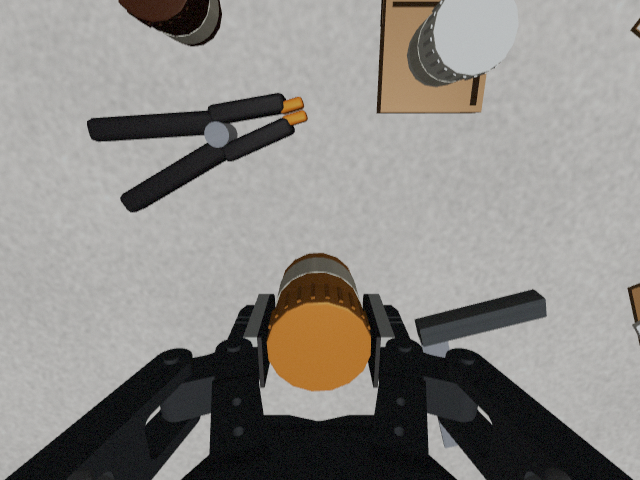

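The ochre pot is held upright between the pads (318,340), with its bottom about 83 mm up, so it clears the rack pots.

```bash
python3 -m jog '[{"dp":[13,3.8,0],"turn":0,"fingers":-0.5},{"dp":[26,7.4,0],"turn":0,"fingers":-0.5},{"dp":[34,9.6,0],"turn":0,"fingers":-0.5},{"dp":[36,10.2,0],"turn":0,"fingers":-0.5},{"dp":[36,10.2,0],"turn":0,"fingers":-0.5},{"dp":[36,10.2,0],"turn":0,"fingers":-0.5},{"dp":[34,9.6,0],"turn":0,"fingers":-0.5},{"dp":[22,6.3,0],"turn":0,"fingers":-0.5},{"dp":[12,3.5,0],"turn":0,"fingers":-0.5},{"dp":[0,0,0],"turn":0,"fingers":-0.5}]' 40
python3 - <<'E'
from h import *
to([*slot(-31),112])
c=cap('wrist','w3.png');w=world(c).reshape(-1,3);w=w[np.isfinite(w[:,2])]
# rack rim from wrist
m=(w[:,2]>.010)&(w[:,2]<.022)
q=(1000*w[m][:,:2]-RC); a=q@RY; b=q@np.array([.9695,-.2449])
k=(a>-60)&(a<190)&(abs(b)<60)
for lo in range(-60,190,25):
    j=k&(a>lo)&(a<lo+25)
    if j.sum()>20: print(lo,j.sum(),np.round(np.percentile(b[j],[1,99]),1))
E
```

```text
clock: 5.25
position: [0.6109, -0.0805, 0.1104]
tcp_rot: [-3.141, -0.001, 1.327]
ft_force: [-0.5, -0.8, -0.7]
width: 0.482
finger_force: 40.5
pos [610.9 -80.5 110.4] yaw 76.01 go [-3.1 -0.3 -1.6] F [-0.5 -0.8 -0.7] w 0.482 ff 40.5
-60 367 [-30.4  35.4]
-35 419 [-30.4  35.3]
-10 1000 [-30.3  35.2]
15 501 [-30.5  35.3]
40 1086 [-30.3  35.2]
65 620 [-30.6  35.3]
90 692 [-30.6  35.2]
115 1471 [-30.3  35. ]
```

View pics/w3.png

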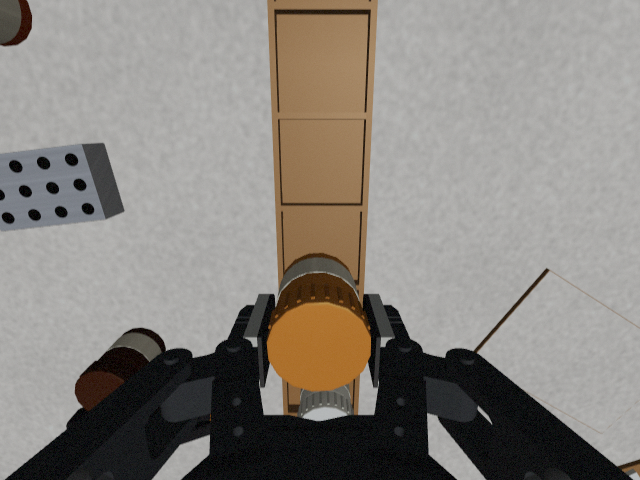

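The ochre pot is over the rack with compartments running straight up the image. The wrist data puts the rack about 2 mm further in rack x. I'll also check the dividers along the rack.

```bash
python3 - <<'E'
from h import *
c=cap('wrist');w=world(c).reshape(-1,3);w=w[np.isfinite(w[:,2])]
m=(w[:,2]>.012)&(w[:,2]<.020)
q=(1000*w[m][:,:2]-RC); a=q@RY; b=q@np.array([.9695,-.2449])
for d in (0,62,124,186):
    j=(abs(a-d)<8)&(abs(b-2.4)<20); print(d,j.sum(),np.round(np.percentile(a[j],[5,50,95]),1) if j.sum() else '')
to([*(slot(-31)+np.array([1.9,-.5])),112])
E
sed -i 's/RC=np.array(\[617.4,-53.3\])/RC=np.array([619.3,-53.8])/' h.py
```

```text
0 394 [-1.2  1.   2.8]
62 428 [61.  62.8 64.7]
124 504 [122.5 123.5 125.2]
186 0 
pos [609.4 -83.3 110.6] yaw 75.84 go [ 0.   2.4 -1.4] F [-0.5  0.1 -0.4] w 0.477 ff 40.5
```

```bash
python3 -m jog '[{"dp":[0.5,2.4,8],"turn":0,"fingers":-0.5},{"dp":[0,0,14],"turn":0,"fingers":-0.5},{"dp":[0,0,16],"turn":0,"fingers":-0.5},{"dp":[0,0,14],"turn":0,"fingers":-0.5},{"dp":[0,0,10],"turn":0,"fingers":-0.5},{"dp":[0,0,6],"turn":0,"fingers":-0.5},{"dp":[0,0,4],"turn":0,"fingers":-0.5},{"dp":[0,0,2],"turn":0,"fingers":-0.5},{"dp":[0,0,1],"turn":0,"fingers":-0.5},{"dp":[0,0,0],"turn":0,"fingers":-0.5}]' 40
python3 -c "
from h import *
to([*slot(-31),34])"
```

```text
clock: 6.18
position: [0.6129, -0.0837, 0.0367]
tcp_rot: [3.141, -0.0, 1.323]
ft_force: [0.1, -0.7, -1.6]
width: 0.481
finger_force: 40.6
pos [612.9 -83.7  36.7] yaw 75.79 go [-0.5 -1.1  2.7] F [ 0.1 -0.7 -1.6] w 0.481 ff 40.6
```

```bash
python3 -m jog '[{"dp":[0,0,1.5],"turn":0,"fingers":-0.5},{"dp":[0,0,0.8],"turn":0,"fingers":-0.5},{"dp":[0,0,0.5],"turn":0,"fingers":-0.5},{"dp":[0,0,0],"turn":0,"fingers":-0.5}]' 40
python3 -c "
from h import *
to([*slot(-31),34])"
```

```text
clock: 6.52
position: [0.613, -0.0834, 0.0342]
tcp_rot: [3.141, -0.0, 1.323]
ft_force: [-1.0, 0.3, 3.1]
width: 0.476
finger_force: 40.9
pos [613.  -83.4  34.2] yaw 75.81 go [-0.7 -1.1  0.2] F [-1.   0.3  3.1] w 0.476 ff 40.9
```

Contact is felt (force goes from -1.6 to +3.1 N) at the expected height. Release and lift.

```bash
python3 -m jog '[{"dp":[0,0,0],"turn":0,"fingers":0.05},{"dp":[0,0,0],"turn":0,"fingers":0.2},{"dp":[0,0,0],"turn":0,"fingers":0.6},{"dp":[0,0,0],"turn":0,"fingers":1},{"dp":[0,0,0],"turn":0,"fingers":1},{"dp":[0,0,-10],"turn":0,"fingers":1},{"dp":[0,0,-20],"turn":0,"fingers":1},{"dp":[0,0,-25],"turn":0,"fingers":1},{"dp":[0,0,-20],"turn":0,"fingers":1},{"dp":[0,0,-10],"turn":0,"fingers":1}]' 40
python3 - <<'E'
from h import *
to([436,-138,120]); c=pot(slot(-31),'side')
pot(slot(-31),'top'); pot(slot(-155),'top'); print(slot(-31),slot(-155))
E
```

```text
clock: 7.35
position: [0.6142, -0.0837, 0.1221]
tcp_rot: [3.137, -0.0, 1.323]
ft_force: [0.7, 0.2, 0.1]
width: 0.998
finger_force: 0.0
pos [614.2 -83.7 122.1] yaw 75.8 go [ -96.3 -159.4    1.4] F [0.7 0.2 0.1] w 0.998 ff 0.0
pot [607.9 -82.2] r 22.1 top 62.5 123
pot [610.5 -81.1] r 20.6 top 63.0 99
pot [0. 0.] r 0.0 top nan 0
[611.7081 -83.8545] [ 581.3405 -204.0725]
  return _methods._mean(a, axis=axis, dtype=dtype,
  ret = ret.dtype.type(ret / rcount)
```

Ochre's lid is at 63 mm, so it stands on the rack floor in the right place. Next is umber, stopping 30 mm short along tool x for a close look.

```bash
python3 -m jog '[{"dp":[-8,-10,0],"turn":0,"fingers":1},{"dp":[-16,-20,0],"turn":0,"fingers":1},{"dp":[-20,-25,0],"turn":0,"fingers":1},{"dp":[-22,-28,0],"turn":0,"fingers":1},{"dp":[-22,-28,0],"turn":0,"fingers":1},{"dp":[-18,-24,0],"turn":0,"fingers":1},{"dp":[-13,-16,0],"turn":0,"fingers":1},{"dp":[-7,-8,0],"turn":0,"fingers":1},{"dp":[0,0,0],"turn":0,"fingers":1},{"dp":[0,0,0],"turn":0,"fingers":1}]' 40
python3 - <<'E'
from h import *
c=pot([436,-138]); to([*c,27])
E
```

```text
clock: 8.33
position: [0.4276, -0.1666, 0.118]
tcp_rot: [-3.141, -0.0, 1.322]
ft_force: [0.6, 0.6, -0.2]
width: 1.004
finger_force: 0.0
pot [ 438.5 -138.3] r 21.5 top 58.0 3498
pos [ 428.4 -166.5  118.2] yaw 75.8 go [29.8  2.9 91.3] F [ 0.3 -0.5  0.4] w 1.0 ff 0.0
```

```bash
python3 -m jog '[{"dp":[15,1.5,5],"turn":0,"fingers":1},{"dp":[14.8,1.4,10],"turn":0,"fingers":1},{"dp":[0,0,18],"turn":0,"fingers":1},{"dp":[0,0,20],"turn":0,"fingers":1},{"dp":[0,0,18],"turn":0,"fingers":1},{"dp":[0,0,12],"turn":0,"fingers":1},{"dp":[0,0,7],"turn":0,"fingers":1},{"dp":[0,0,0],"turn":0,"fingers":1},{"dp":[0,0,0],"turn":0,"fingers":1}]' 40
python3 -m jog '[{"dp":[0,0,0],"turn":0,"fingers":0.4},{"dp":[0,0,0],"turn":0,"fingers":0.15},{"dp":[0,0,0],"turn":0,"fingers":0},{"dp":[0,0,0],"turn":0,"fingers":-0.5},{"dp":[0,0,0],"turn":0,"fingers":-0.5},{"dp":[0,0,0],"turn":0,"fingers":-0.5},{"dp":[0,0,0],"turn":0,"fingers":-0.5}]' 40
```

```text
clock: 9.13
position: [0.4382, -0.1381, 0.0284]
tcp_rot: [-3.141, -0.0, 1.324]
ft_force: [0.5, -0.2, 0.4]
width: 0.997
finger_force: 0.0
clock: 9.72
position: [0.4383, -0.1387, 0.0294]
tcp_rot: [3.14, -0.0, 1.323]
ft_force: [-1.0, 0.3, 5.8]
width: 0.478
finger_force: 39.8
```

```bash
python3 -m jog '[{"dp":[0,0,-4],"turn":0,"fingers":-0.5},{"dp":[0,0,-8],"turn":0,"fingers":-0.5},{"dp":[0,0,-14],"turn":0,"fingers":-0.5},{"dp":[0,0,-16],"turn":0,"fingers":-0.5},{"dp":[0,0,-16],"turn":0,"fingers":-0.5},{"dp":[0,0,-14],"turn":0,"fingers":-0.5},{"dp":[0,0,-8],"turn":0,"fingers":-0.5},{"dp":[0,0,-4],"turn":0,"fingers":-0.5},{"dp":[0,0,0],"turn":0,"fingers":-0.5},{"dp":[0,0,0],"turn":0,"fingers":-0.5}]' 40
python3 - <<'E'
from h import *
to([*slot(93),112])
E
```

```text
clock: 10.55
position: [0.4374, -0.1384, 0.1122]
tcp_rot: [-3.141, -0.0, 1.323]
ft_force: [-0.6, 0.1, -1.8]
width: 0.475
finger_force: 40.5
pos [ 437.4 -138.4  112.2] yaw 75.8 go [2.196e+02 1.556e+02 2.000e-01] F [-0.6  0.1 -1.8] w 0.475 ff 40.5
```

```bash
python3 -m jog '[{"dp":[11,7.8,0],"turn":0,"fingers":-0.5},{"dp":[22,15.6,0],"turn":0,"fingers":-0.5},{"dp":[31,22,0],"turn":0,"fingers":-0.5},{"dp":[31,22,0],"turn":0,"fingers":-0.5},{"dp":[31,22,0],"turn":0,"fingers":-0.5},{"dp":[31,22,0],"turn":0,"fingers":-0.5},{"dp":[28,19.8,0],"turn":0,"fingers":-0.5},{"dp":[22,15.6,0],"turn":0,"fingers":-0.5},{"dp":[12.6,8.8,0],"turn":0,"fingers":-0.5},{"dp":[0,0,0],"turn":0,"fingers":-0.5}]' 40
python3 -m jog '[{"dp":[0,0,0],"turn":0,"fingers":-0.5},{"dp":[0,0,0],"turn":0,"fingers":-0.5}]' 40
python3 - <<'E'
from h import *
to([*slot(93),112])
E
```

```text
clock: 11.38
position: [0.6445, 0.0397, 0.1108]
tcp_rot: [-3.141, -0.001, 1.326]
ft_force: [0.1, 0.2, -1.5]
width: 0.478
finger_force: 40.7
clock: 11.55
position: [0.6411, 0.0362, 0.1113]
tcp_rot: [-3.139, 0.001, 1.323]
ft_force: [-0.6, 0.2, -1.2]
width: 0.48
finger_force: 40.7
pos [641.1  36.2 111.3] yaw 75.81 go [ 0.3  0.9 -0.7] F [-0.6  0.2 -1.2] w 0.48 ff 40.7
```

```bash
python3 -m jog '[{"dp":[0.3,0.5,8],"turn":0,"fingers":-0.5},{"dp":[0,0,14],"turn":0,"fingers":-0.5},{"dp":[0,0,16],"turn":0,"fingers":-0.5},{"dp":[0,0,14],"turn":0,"fingers":-0.5},{"dp":[0,0,10],"turn":0,"fingers":-0.5},{"dp":[0,0,6],"turn":0,"fingers":-0.5},{"dp":[0,0,4],"turn":0,"fingers":-0.5},{"dp":[0,0,2.5],"turn":0,"fingers":-0.5},{"dp":[0,0,1.5],"turn":0,"fingers":-0.5},{"dp":[0,0,0.8],"turn":0,"fingers":-0.5}]' 40
python3 -m jog '[{"dp":[0,0,0.5],"turn":0,"fingers":-0.5},{"dp":[0,0,0],"turn":0,"fingers":-0.5}]' 40
```

```text
clock: 12.38
position: [0.6433, 0.0364, 0.0361]
tcp_rot: [3.141, -0.0, 1.323]
ft_force: [-0.4, 0.5, -0.9]
width: 0.476
finger_force: 40.7
clock: 12.55
position: [0.6432, 0.0365, 0.0356]
tcp_rot: [3.141, -0.0, 1.323]
ft_force: [-0.2, 0.6, -0.2]
width: 0.479
finger_force: 40.7
```

```bash
python3 -m jog '[{"dp":[0,0,0.6],"turn":0,"fingers":-0.5},{"dp":[0,0,0.4],"turn":0,"fingers":-0.5},{"dp":[0,0,0],"turn":0,"fingers":-0.5}]' 40
```

```text
clock: 12.8
position: [0.6433, 0.0365, 0.0354]
tcp_rot: [3.141, -0.0, 1.323]
ft_force: [-2.7, 0.8, 5.9]
width: 0.476
finger_force: 41.3
```

Contact, so release and lift.

```bash
python3 -m jog '[{"dp":[0,0,0],"turn":0,"fingers":0.05},{"dp":[0,0,0],"turn":0,"fingers":0.2},{"dp":[0,0,0],"turn":0,"fingers":0.6},{"dp":[0,0,0],"turn":0,"fingers":1},{"dp":[0,0,0],"turn":0,"fingers":1},{"dp":[0,0,-10],"turn":0,"fingers":1},{"dp":[0,0,-20],"turn":0,"fingers":1},{"dp":[0,0,-25],"turn":0,"fingers":1},{"dp":[0,0,-20],"turn":0,"fingers":1},{"dp":[0,0,-10],"turn":0,"fingers":1}]' 40
python3 - <<'E'
from h import *
to([449,117.4,120]); pot(slot(93),'side');print(slot(93))
E
```

```text
clock: 13.63
position: [0.6446, 0.0365, 0.1229]
tcp_rot: [3.138, -0.001, 1.323]
ft_force: [0.4, 0.6, 0.3]
width: 0.998
finger_force: 0.0
pos [644.6  36.5 122.9] yaw 75.8 go [  30.4 -209.5    2.1] F [0.4 0.6 0.3] w 0.998 ff 0.0
pot [639.7  39. ] r 22.8 top 62.8 136
[642.0757  36.3635]
```

```bash
python3 -m jog '[{"dp":[0,-12,0],"turn":0,"fingers":1},{"dp":[0,-24,0],"turn":0,"fingers":1},{"dp":[0,-33,0],"turn":0,"fingers":1},{"dp":[0,-36,0],"turn":0,"fingers":1},{"dp":[0,-36,0],"turn":0,"fingers":1},{"dp":[0,-33,0],"turn":0,"fingers":1},{"dp":[0,-24,0],"turn":0,"fingers":1},{"dp":[0,-11,0],"turn":0,"fingers":1},{"dp":[0,0,0],"turn":0,"fingers":1},{"dp":[0,0,0],"turn":0,"fingers":1}]' 40
python3 - <<'E'
from h import *
c=pot([448,117.4]); to([*c,27])
E
```

```text
clock: 14.52
position: [0.441, 0.0878, 0.1193]
tcp_rot: [3.14, -0.0, 1.323]
ft_force: [0.7, -0.2, 0.7]
width: 0.999
finger_force: 0.0
pot [450.3 118. ] r 21.5 top 58.0 3476
pos [441.8  87.8 119.4] yaw 75.8 go [31.4  0.7 92.4] F [ 0.8 -0.4  0.3] w 1.0 ff 0.0
```

```bash
python3 -m jog '[{"dp":[15.7,0.3,6],"turn":0,"fingers":1},{"dp":[15.7,0.4,10],"turn":0,"fingers":1},{"dp":[0,0,18],"turn":0,"fingers":1},{"dp":[0,0,20],"turn":0,"fingers":1},{"dp":[0,0,18],"turn":0,"fingers":1},{"dp":[0,0,12],"turn":0,"fingers":1},{"dp":[0,0,7],"turn":0,"fingers":1},{"dp":[0,0,0],"turn":0,"fingers":1},{"dp":[0,0,0],"turn":0,"fingers":1}]' 40
python3 -m jog '[{"dp":[0,0,0],"turn":0,"fingers":0.4},{"dp":[0,0,0],"turn":0,"fingers":0.15},{"dp":[0,0,0],"turn":0,"fingers":0},{"dp":[0,0,0],"turn":0,"fingers":-0.5},{"dp":[0,0,0],"turn":0,"fingers":-0.5},{"dp":[0,0,0],"turn":0,"fingers":-0.5},{"dp":[0,0,0],"turn":0,"fingers":-0.5}]' 40
```

```text
clock: 15.32
position: [0.4494, 0.1178, 0.0281]
tcp_rot: [-3.141, 0.0, 1.322]
ft_force: [0.3, -0.7, 0.8]
width: 1.0
finger_force: 0.0
clock: 15.9
position: [0.4493, 0.1182, 0.029]
tcp_rot: [3.14, -0.001, 1.323]
ft_force: [-0.9, -0.3, 6.3]
width: 0.473
finger_force: 39.7
```

```bash
python3 -m jog '[{"dp":[0,0,-4],"turn":0,"fingers":-0.5},{"dp":[0,0,-8],"turn":0,"fingers":-0.5},{"dp":[0,0,-14],"turn":0,"fingers":-0.5},{"dp":[0,0,-16],"turn":0,"fingers":-0.5},{"dp":[0,0,-16],"turn":0,"fingers":-0.5},{"dp":[0,0,-14],"turn":0,"fingers":-0.5},{"dp":[0,0,-8],"turn":0,"fingers":-0.5},{"dp":[0,0,-4],"turn":0,"fingers":-0.5},{"dp":[0,0,0],"turn":0,"fingers":-0.5},{"dp":[0,0,0],"turn":0,"fingers":-0.5}]' 40
python3 - <<'E'
from h import *
to([*slot(31),112])
E
```

```text
clock: 16.73
position: [0.4484, 0.1179, 0.1119]
tcp_rot: [-3.141, 0.0, 1.323]
ft_force: [-0.5, -0.1, -1.3]
width: 0.481
finger_force: 40.5
pos [448.4 117.9 111.9] yaw 75.8 go [-9.350e+01  2.078e+02 -2.000e-01] F [-0.5 -0.1 -1.3] w 0.481 ff 40.5
```

```bash
python3 -m jog '[{"dp":[-4.7,10.4,0],"turn":0,"fingers":-0.5},{"dp":[-9.4,20.8,0],"turn":0,"fingers":-0.5},{"dp":[-13.1,29,0],"turn":0,"fingers":-0.5},{"dp":[-13.1,29,0],"turn":0,"fingers":-0.5},{"dp":[-13.1,29,0],"turn":0,"fingers":-0.5},{"dp":[-13.1,29,0],"turn":0,"fingers":-0.5},{"dp":[-12.2,27,0],"turn":0,"fingers":-0.5},{"dp":[-9.4,20.8,0],"turn":0,"fingers":-0.5},{"dp":[-5.4,12.8,0],"turn":0,"fingers":-0.5},{"dp":[0,0,0],"turn":0,"fingers":-0.5}]' 40
python3 -m jog '[{"dp":[0,0,0],"turn":0,"fingers":-0.5},{"dp":[0,0,0],"turn":0,"fingers":-0.5}]' 40
python3 - <<'E'
from h import *
to([*slot(31),112])
E
```

```text
clock: 17.57
position: [0.6293, -0.0264, 0.1107]
tcp_rot: [3.141, 0.001, 1.32]
ft_force: [-0.3, -0.4, -0.2]
width: 0.481
finger_force: 40.7
clock: 17.73
position: [0.626, -0.0236, 0.1111]
tcp_rot: [-3.139, 0.0, 1.323]
ft_force: [0.2, 1.2, -1.2]
width: 0.476
finger_force: 40.7
pos [626.  -23.6 111.1] yaw 75.8 go [ 0.1  0.9 -0.9] F [ 0.2  1.2 -1.2] w 0.476 ff 40.7
```

```bash
python3 -m jog '[{"dp":[0,0.5,8],"turn":0,"fingers":-0.5},{"dp":[0,0,14],"turn":0,"fingers":-0.5},{"dp":[0,0,16],"turn":0,"fingers":-0.5},{"dp":[0,0,14],"turn":0,"fingers":-0.5},{"dp":[0,0,10],"turn":0,"fingers":-0.5},{"dp":[0,0,6],"turn":0,"fingers":-0.5},{"dp":[0,0,4],"turn":0,"fingers":-0.5},{"dp":[0,0,2.5],"turn":0,"fingers":-0.5},{"dp":[0,0,1.5],"turn":0,"fingers":-0.5},{"dp":[0,0,0.8],"turn":0,"fingers":-0.5}]' 40
python3 -m jog '[{"dp":[0,0,0.8],"turn":0,"fingers":-0.5},{"dp":[0,0,0.5],"turn":0,"fingers":-0.5},{"dp":[0,0,0],"turn":0,"fingers":-0.5}]' 40
```

```text
clock: 18.57
position: [0.6281, -0.0237, 0.0358]
tcp_rot: [3.141, -0.0, 1.323]
ft_force: [-0.6, -0.3, -1.3]
width: 0.482
finger_force: 40.7
clock: 18.82
position: [0.6282, -0.0238, 0.0351]
tcp_rot: [3.14, -0.0, 1.323]
ft_force: [-0.4, 0.2, 3.6]
width: 0.478
finger_force: 41.1
```

```bash
python3 -m jog '[{"dp":[0,0,0],"turn":0,"fingers":0.05},{"dp":[0,0,0],"turn":0,"fingers":0.2},{"dp":[0,0,0],"turn":0,"fingers":0.6},{"dp":[0,0,0],"turn":0,"fingers":1},{"dp":[0,0,0],"turn":0,"fingers":1},{"dp":[0,0,-10],"turn":0,"fingers":1},{"dp":[0,0,-20],"turn":0,"fingers":1},{"dp":[0,0,-25],"turn":0,"fingers":1},{"dp":[0,0,-20],"turn":0,"fingers":1},{"dp":[0,0,-10],"turn":0,"fingers":1}]' 40
python3 - <<'E'
from h import *
to([456.5,307.4,120]); pot(slot(31),'side');print(slot(31))
E
```

```text
clock: 19.65
position: [0.6293, -0.0238, 0.1227]
tcp_rot: [3.138, -0.001, 1.323]
ft_force: [0.3, -0.3, 0.4]
width: 0.999
finger_force: 0.0
pos [629.3 -23.8 122.7] yaw 75.8 go [ 278.7 -248.8    1.9] F [ 0.3 -0.3  0.4] w 0.999 ff 0.0
pot [625.  -22.1] r 22.1 top 62.9 130
[626.8919 -23.7455]
```

```bash
python3 -m jog '[{"dp":[14,-14,0],"turn":0,"fingers":1},{"dp":[26,-26,0],"turn":0,"fingers":1},{"dp":[29,-29,0],"turn":0,"fingers":1},{"dp":[29,-29,0],"turn":0,"fingers":1},{"dp":[29,-29,0],"turn":0,"fingers":1},{"dp":[29,-29,0],"turn":0,"fingers":1},{"dp":[29,-29,0],"turn":0,"fingers":1},{"dp":[29,-29,0],"turn":0,"fingers":1},{"dp":[23,-23,0],"turn":0,"fingers":1},{"dp":[12,-12,0],"turn":0,"fingers":1}]' 40
python3 -m jog '[{"dp":[0,0,0],"turn":0,"fingers":1},{"dp":[0,0,0],"turn":0,"fingers":1}]' 40
python3 - <<'E'
from h import *
c=pot([455.6,307.4]); to([*c,27])
E
```

```text
clock: 20.53
position: [0.4447, 0.2813, 0.1184]
tcp_rot: [-3.14, -0.0, 1.326]
ft_force: [-0.3, 0.5, -0.9]
width: 1.0
finger_force: 0.0
clock: 20.7
position: [0.4466, 0.2791, 0.1185]
tcp_rot: [-3.141, 0.001, 1.325]
ft_force: [-0.1, -0.2, -0.5]
width: 1.003
finger_force: 0.0
pot [457.9 307.7] r 21.5 top 58.0 3485
pos [447.1 278.4 118.6] yaw 75.84 go [31.2  3.3 91.5] F [ 0.6 -0.6 -0.7] w 0.997 ff 0.0
```

```bash
python3 -m jog '[{"dp":[15.6,1.6,5],"turn":0,"fingers":1},{"dp":[15.6,1.7,10],"turn":0,"fingers":1},{"dp":[0,0,18],"turn":0,"fingers":1},{"dp":[0,0,20],"turn":0,"fingers":1},{"dp":[0,0,18],"turn":0,"fingers":1},{"dp":[0,0,12],"turn":0,"fingers":1},{"dp":[0,0,7],"turn":0,"fingers":1},{"dp":[0,0,0],"turn":0,"fingers":1},{"dp":[0,0,0],"turn":0,"fingers":1}]' 40
python3 -m jog '[{"dp":[0,0,0],"turn":0,"fingers":0.4},{"dp":[0,0,0],"turn":0,"fingers":0.15},{"dp":[0,0,0],"turn":0,"fingers":0},{"dp":[0,0,0],"turn":0,"fingers":-0.5},{"dp":[0,0,0],"turn":0,"fingers":-0.5},{"dp":[0,0,0],"turn":0,"fingers":-0.5},{"dp":[0,0,0],"turn":0,"fingers":-0.5}]' 40
```

```text
clock: 21.5
position: [0.4586, 0.3073, 0.029]
tcp_rot: [-3.141, 0.001, 1.322]
ft_force: [0.3, -0.5, 0.4]
width: 1.0
finger_force: 0.0
clock: 22.08
position: [0.4587, 0.3086, 0.03]
tcp_rot: [3.141, -0.001, 1.323]
ft_force: [-1.3, -1.3, 6.0]
width: 0.479
finger_force: 39.9
```

```bash
python3 -m jog '[{"dp":[0,0,-4],"turn":0,"fingers":-0.5},{"dp":[0,0,-8],"turn":0,"fingers":-0.5},{"dp":[0,0,-14],"turn":0,"fingers":-0.5},{"dp":[0,0,-16],"turn":0,"fingers":-0.5},{"dp":[0,0,-16],"turn":0,"fingers":-0.5},{"dp":[0,0,-14],"turn":0,"fingers":-0.5},{"dp":[0,0,-8],"turn":0,"fingers":-0.5},{"dp":[0,0,-4],"turn":0,"fingers":-0.5},{"dp":[0,0,0],"turn":0,"fingers":-0.5},{"dp":[0,0,0],"turn":0,"fingers":-0.5}]' 40
python3 - <<'E'
from h import *
to([*slot(-93),112])
E
```

```text
clock: 22.92
position: [0.4579, 0.308, 0.1127]
tcp_rot: [-3.141, 0.0, 1.323]
ft_force: [-0.1, 0.3, -1.2]
width: 0.479
finger_force: 40.5
pos [457.9 308.  112.7] yaw 75.8 go [-404.2  245.2    0.8] F [-0.1  0.3 -1.2] w 0.479 ff 40.5
```

```bash
python3 -m jog '[{"dp":[-12,7.3,0],"turn":0,"fingers":-0.5},{"dp":[-22,13.3,0],"turn":0,"fingers":-0.5},{"dp":[-26,15.8,0],"turn":0,"fingers":-0.5},{"dp":[-26,15.8,0],"turn":0,"fingers":-0.5},{"dp":[-26,15.8,0],"turn":0,"fingers":-0.5},{"dp":[-26,15.8,0],"turn":0,"fingers":-0.5},{"dp":[-26,15.8,0],"turn":0,"fingers":-0.5},{"dp":[-26,15.8,0],"turn":0,"fingers":-0.5},{"dp":[-26,15.8,0],"turn":0,"fingers":-0.5},{"dp":[-26,15.8,0],"turn":0,"fingers":-0.5}]' 40
python3 -m jog '[{"dp":[-26,15.8,0],"turn":0,"fingers":-0.5},{"dp":[-26,15.8,0],"turn":0,"fingers":-0.5},{"dp":[-26,15.8,0],"turn":0,"fingers":-0.5},{"dp":[-26,15.8,0],"turn":0,"fingers":-0.5},{"dp":[-24,14.6,0],"turn":0,"fingers":-0.5},{"dp":[-18,10.9,0],"turn":0,"fingers":-0.5},{"dp":[-11,6.7,0],"turn":0,"fingers":-0.5},{"dp":[-5,3,0],"turn":0,"fingers":-0.5},{"dp":[0,0,0],"turn":0,"fingers":-0.5},{"dp":[0,0,0],"turn":0,"fingers":-0.5}]' 40
python3 - <<'E'
from h import *
to([*slot(-93),112])
E
```

```text
clock: 23.75
position: [0.5406, 0.0351, 0.1121]
tcp_rot: [-3.14, 0.001, 1.323]
ft_force: [0.9, 1.2, -1.3]
width: 0.476
finger_force: 40.5
clock: 24.58
position: [0.5963, -0.1431, 0.1126]
tcp_rot: [-3.14, -0.001, 1.323]
ft_force: [-0.3, 1.1, -1.4]
width: 0.475
finger_force: 40.5
pos [ 596.3 -143.1  112.6] yaw 75.81 go [-0.8  0.4  0.6] F [-0.3  1.1 -1.4] w 0.475 ff 40.5
```

```bash
python3 -m jog '[{"dp":[-0.5,0,8],"turn":0,"fingers":-0.5},{"dp":[0,0,14],"turn":0,"fingers":-0.5},{"dp":[0,0,16],"turn":0,"fingers":-0.5},{"dp":[0,0,14],"turn":0,"fingers":-0.5},{"dp":[0,0,10],"turn":0,"fingers":-0.5},{"dp":[0,0,6],"turn":0,"fingers":-0.5},{"dp":[0,0,4],"turn":0,"fingers":-0.5},{"dp":[0,0,2.5],"turn":0,"fingers":-0.5},{"dp":[0,0,1.5],"turn":0,"fingers":-0.5},{"dp":[0,0,0.8],"turn":0,"fingers":-0.5}]' 40
python3 -m jog '[{"dp":[0,0,0.8],"turn":0,"fingers":-0.5},{"dp":[0,0,0.5],"turn":0,"fingers":-0.5},{"dp":[0,0,0],"turn":0,"fingers":-0.5}]' 40
```

```text
clock: 25.42
position: [0.5973, -0.1442, 0.0367]
tcp_rot: [3.141, -0.0, 1.323]
ft_force: [-1.0, 0.6, -1.0]
width: 0.475
finger_force: 40.5
clock: 25.67
position: [0.5974, -0.1444, 0.0361]
tcp_rot: [3.14, -0.0, 1.323]
ft_force: [-1.0, 1.3, 4.1]
width: 0.48
finger_force: 41.0
```

Contact, so release and lift well clear, then check.

```bash
python3 -m jog '[{"dp":[0,0,0],"turn":0,"fingers":0.05},{"dp":[0,0,0],"turn":0,"fingers":0.2},{"dp":[0,0,0],"turn":0,"fingers":0.6},{"dp":[0,0,0],"turn":0,"fingers":1},{"dp":[0,0,0],"turn":0,"fingers":1},{"dp":[0,0,-10],"turn":0,"fingers":1},{"dp":[0,0,-20],"turn":0,"fingers":1},{"dp":[0,0,-25],"turn":0,"fingers":1},{"dp":[0,0,-25],"turn":0,"fingers":1},{"dp":[0,0,-20],"turn":0,"fingers":1}]' 40
python3 -m jog '[{"dp":[0,-20,-10],"turn":0,"fingers":1},{"dp":[0,-30,0],"turn":0,"fingers":1},{"dp":[0,-40,0],"turn":0,"fingers":1},{"dp":[-20,-40,0],"turn":0,"fingers":1},{"dp":[-30,-30,0],"turn":0,"fingers":1},{"dp":[-30,0,0],"turn":0,"fingers":1},{"dp":[-30,0,0],"turn":0,"fingers":1},{"dp":[-20,0,0],"turn":0,"fingers":1},{"dp":[0,0,0],"turn":0,"fingers":1},{"dp":[0,0,0],"turn":0,"fingers":1}]' 40
python3 - <<'E'
from h import *
for y in (-155,-93,-31,31,93,155):
    c=pot(slot(y),'top',r=30)-RC; print(y,'rack y',np.round(c@RY,1),'x',np.round(c@np.array([.9695,-.2449]),1))
c=cap('top'); cv2.imwrite('pics/top2.png',cv2.resize(cv2.cvtColor(c['frame'],4)[170:360,190:530],(790,441)))
E
```

```text
clock: 26.5
position: [0.5974, -0.1443, 0.1376]
tcp_rot: [3.14, -0.0, 1.323]
ft_force: [0.6, -0.2, -0.3]
width: 1.001
finger_force: 0.0
clock: 27.33
position: [0.4134, -0.2306, 0.1457]
tcp_rot: [3.141, -0.0, 1.321]
ft_force: [0.3, 0.6, -0.2]
width: 1.001
finger_force: 0.0
pot [ 583.4 -201.6] r 21.3 top 62.7 289
-155 rack y -152.0 x 1.4
pot [ 594.2 -144.6] r 21.5 top 63.0 281
-93 rack y -94.2 x -2.1
pot [610.4 -83.3] r 21.5 top 62.8 279
-31 rack y -30.7 x -1.4
pot [626.4 -24.3] r 21.3 top 63.1 275
31 rack y 30.3 x -0.3
pot [641.3  36.8] r 21.7 top 62.7 269
93 rack y 93.2 x -0.8
pot [655.9  96.2] r 21.3 top 62.9 268
155 rack y 154.4 x -1.2
```

View pics/top2.png

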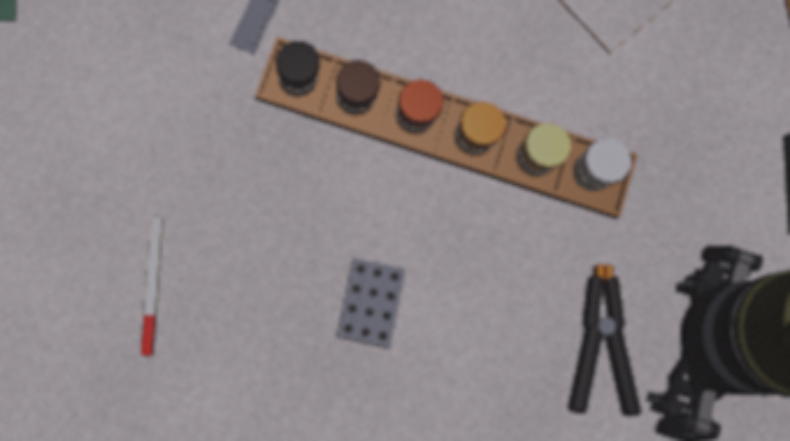

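The row reads black, umber, rust, ochre, sand, white. All six lids are at 63 mm and within 3 mm of their compartment centres, the block and clamp haven't moved, and the gripper is clear.

```bash
python3 -c "
from rig import finish_job
print(finish_job())"
```

```text
the job is handed in; nothing more can be done
None
```

The four loose pots are in the rack in the order white, sand, ochre, rust, umber, black. The last camera check showed all six lids at the right height and within about 3 mm of their compartment centres. The job is handed in at about 28 s of the 90 s allowed, but no verdict came back.

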